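# Hang up the dipping basket and hold the square in the jig corner

### The arm

A 7-joint arm with a two-finger parallel gripper is mounted at the origin on the work surface. World frame = base frame: x ahead of the robot, y to its left, z up, the work surface at z = 0. Lengths are in m, angles in rad, forces in N, time in s.
With the tool pointing down it reaches from about 0.425 to 0.95 m from the base axis. Payload 4.7 kg.
Tool frame: the origin (TCP) lies at the very end of the fingers, on their centre line; the grasp point (between the pads) lies robot.pinch_z behind it (robot.pinch_z is the distance from the TCP to the grasp point, in m); z points along the fingers, y is the line along which they close (so a half turn about z gives the same grasp; the last joint's range is limited). The gripper opens to 87 mm and grips with 3 to 60 N. Pads are 19 mm wide; open, the fingers measure 117 mm over their backs; the gripper's body (75 mm by 190 mm) begins 51 mm behind the grasp point.
Start: joints at [1.188, 0.469, -0.049, 1.532, 0.024, 1.141, -0.082], TCP at [0.234, -0.633, 0.223] pointing down, gripper open.
Joint ranges: [-2.59, 2.59], [-0.33, 1.99], [-1.39, 1.29], [0.1, 2.45], [-1.04, 4.18], [0.21, 1.99], [-2.66, 2.66]. Speed limits (rad/s): [2.57, 2.57, 3.14, 3.14, 3.14, 3.14, 3.14].

### API

Orientations are given as a rotation vector (axis times angle).
In Python, from workcell import robot gives the robot as it stands.
- The arm moves only by the tool send_rows, never from a script. Its argument "motion" is a list that holds one entry, the list of rows, each a list of 7 numbers: the shift along the tool's x, y, z in mm, then the turn, a rotation vector about the tool's x, y, z in degrees, then the opening in per cent of the stroke, from 0 (shut) to 100 (fully open). A call has 1 to 5 rows; each row is the pose to reach, as a shift and turn from the pose commanded when the call began, along the tool's axes at that moment; what a row does not reach only later rows make up. A row lasts 1/8 s, in which the tool goes at most 62.5 mm and 10.7 degrees, less where a joint would pass 70% of its speed; a pose out of reach is approached as far as the arm can. A call with a gripper value outside its range is refused whole. The fingers move at their own pace and stop on an object; the grip force is fixed at half the most. Time passes only in rows, so rows that repeat a pose let the fingers close. It gives the time, the measured TCP pose, the force, the opening and the grip force at its end, in the units of the state.
- robot.state(): the state, without advancing time (a new reading comes with each control period).
- robot.capture(name): name is "scene" or "top" or "wrist"; returns the picture (384x512x3 uint8, red, green, blue); there is no depth.
- robot.camera_params(name): a dict with "mtx" (3x3 intrinsics, pixels), "R" (3x3) and "t" (3): a world point X has camera coordinates R X + t. Camera axes: x right, y down, z forward; pixel columns grow to the right and rows downward; lengths in m; the calibration is good to about 2 mm. The wrist camera is an equidistant fisheye: a pixel r from the principal point sees the ray r / f radians off the axis. A picture is of the moment at which its call begins: read the wrist's pose just before it. camera_params takes no time and is no camera call; for the wrist camera it gives the pose at the moment of the call.
- robot.hand_in(): hands the job in; it is judged then, once.
The state is a dict: "t": time; "q": joint angles; "joint_velocities": joint speeds; "joint_torque": joint torques, N m; "ee_pos": TCP position; "tcp_rot": TCP orientation; "ft_force": force on the tool from outside, world axes, zero at the start; "wrist_torque": the same for the moment, N m; "finger_gap": opening from 0.0 (shut) to 1.0 (fully open); "gripper_force": force on a finger pad.
Only numpy, scipy, OpenCV 4.12 (cv2) and the standard library are available. Lean on these libraries where they do the work, as an engineer would, in place of code of your own. Each camera call takes 0.05 s, during which the arm holds its last target. There are 200 camera calls.

### The job

First hang the orange dipping basket, which is blocking the jig, by its wire handle on the hook of the stand and let go of it. Then take the blue square by its upright leg, set it upright on the jig's plate with its back facing the dark post, and press it firmly both down on the plate and back into the post until both faces are flush; finish while still gripping it and pressing it into that corner. Leave everything else on the bench where it is.

Things in the scene. Friction and masses are not known exactly. Their poses are not given: they have to be found in the camera images.
- jig: fixed alignment jig, 220 x 120 mm grey plate, 12 mm thick, with a dark steel post on it; origin at the centre of the plate's underside (on the bench). Its x axis runs along the plate towards the post, z up. The post covers x = 70 to 110 mm, y = -30 to 30 mm and stands 100 mm above the plate; its face at x = 70 mm looks along -x.
- corner (a point): middle of the inside corner line where the post's face meets the plate's top (jig x = 70 mm, y = 0, 12 mm above the bench); axes as the jig's. Both faces are rigid and have ordinary friction (about 0.6); 10 to 15 N on each counts as firm. Pressed down, the square drags on the plate, so push it into the post before pressing hard down.
- hook: fixed hook stand: grey round foot 110 mm across, 12 mm high, with a 14 mm upright post 215 mm tall; origin at the centre of the foot's underside. A steel prong of 7 mm round bar leaves the post top along the stand's own -x axis, dips to a level seat (x = -50 to -80 mm, bar centre 200 mm high) and turns up to a tip (x = -98 mm, 229 mm high at its very top). Nothing is above the prong.
- hook_seat (a point): top of the prong's level seat, 66 mm out from the post (along the stand's -x), 203.5 mm above the bench; axes as the stand's
- basket: the loose orange basket itself, open box 66 x 60 x 45 mm, 140 g; origin at the centre of its underside; x across the handle, y along the handle's bar. It starts on the jig's plate in front of the post. See basket_bar and basket_grip for its handle.
- basket_grip (a point): grasp point: the middle of the black square grip (16 x 16 mm, spanning 24 mm below to 22 mm above this point) that stands on the handle's bar; 143 mm above the basket's underside, axes as the basket's
- basket_bar (a point): centre of the handle's level bar (6 mm steel rod along the basket's y, 60 mm free between the two uprights), 115 mm above the basket's underside, 28 mm below basket_grip; the hook's prong must come under this bar, crossing it
- square: the loose blue L-shaped engineer's square itself, about 300 g, standing upright on its foot on the bench; origin at the middle of the outer corner's lower edge (heel). z up; +x points out of its flat back face (x = 0, 16 mm wide, 110 mm tall). The upright leg is x = 0 to -34 mm, 16 mm thick in y, top at z = 110 mm; the horizontal leg reaches x = -100 mm, 24 mm tall, with a flat foot 36 mm wide and 5 mm thick.
- square_grip (a point): grasp point on the square's upright leg, middle of its 34 x 16 mm section, 75 mm above the foot's underside, 17 mm in from the back face; grasp across y (16 mm); axes as the square's
- square_heel (a point): the heel of the square: middle of the lower edge of its back face, foot's underside; it belongs on the corner line
- holder: orange screw-base specimen holder, 34 mm across, 40 mm tall, standing; bystander, origin at the centre of its underside
- vial: clear open plastic vial, 34 mm across, 55 mm tall, standing; bystander, origin at the centre of its underside
- tweezers: steel tweezers lying flat, about 125 mm long, 11 mm wide, 7 mm high; bystander, origin at the centre of its underside
- dish: shallow glass dish, 84 mm across, 15 mm tall; bystander, origin at the centre of its underside
- jar: amber jar with white cap, 60 mm across, 80 mm tall; bystander, origin at the centre of its underside
- bottle: white plastic bottle with red cap, 60 mm across, 160 mm tall; bystander, origin at the centre of its underside
Mind the look-alikes: they are no part of the job. What is shaped like the basket but purple is not meant.

How it is judged:
By the outcome, as a careful person would: the job done as asked, in the order asked, and still so for the second after the job is handed in, while the arm keeps its last pose, push and grip.
It also fails if it takes over 61 s, if anything falls off the work surface, if the arm or the gripper's body presses on something with over 40 N, if the wrist force passes 120 N, or if a joint passes its speed limit or range.

## Working session

There is one attempt and no reset: what is moved stays moved. The work goes in short steps, Python scripts to look and compute and a tool call to move; the robot and the scene stay as the last step left them, time stands still between calls to the robot, and variables do not carry over. Pictures are saved under pics/ and viewed, at most 12 in all, crops included, and the job is handed in when it is done.

Besides the shell and the picture viewer there is one more tool, called after ">>>" by a JSON object that holds its "fn" and its "kwargs", one argument or row to a line. send_rows: Moves the arm, as the interface text tells. Its arguments: {"type":"object","properties":{"motion":{"type":"array"}},"required":["motion"]}

```bash
mkdir -p pics; cat > h.py <<'E'
import numpy as np,cv2
from workcell import robot
def cap(n):
    P=robot.camera_params(n); return cv2.cvtColor(robot.capture(n),cv2.COLOR_RGB2BGR),P
def ray(P,u,v,fish=False):
    K=P["mtx"];R=np.array(P["R"]);t=np.array(P["t"])
    a=np.array([(u-K[0][2])/K[0][0],(v-K[1][2])/K[1][1]])
    if fish:
        r=np.linalg.norm(a); d=np.r_[a/max(r,1e-9)*np.sin(r),np.cos(r)]
    else: d=np.r_[a,1]
    return -R.T@t,R.T@d
def onz(P,u,v,z,fish=False):
    c,d=ray(P,u,v,fish); return c+d*(z-c[2])/d[2]
def proj(P,X):
    c=np.array(P["R"])@np.array(X)+np.array(P["t"]); p=np.array(P["mtx"])@c; return p[:2]/p[2]
E
python3 - <<'E'
from h import *
for n in("scene","top"):
    im,P=cap(n); cv2.imwrite(f"pics/{n}0.png",im); cv2.imwrite(f"pics/{n}0b.png",cv2.resize(im,(800,600),interpolation=cv2.INTER_CUBIC))
    print(n,P)
s=robot.state();print(s["ee_pos"],s["tcp_rot"],robot.pinch_z,s["finger_gap"],s["ft_force"])
E
```

```text
scene {'mtx': array([[455.80429338,   0.        , 253.9241204 ],
       [  0.        , 455.80429338, 195.43686681],
       [  0.        ,   0.        ,   1.        ]]), 'R': array([[ 0.73081296,  0.68229587, -0.01961516],
       [ 0.48822802, -0.54259607, -0.68353705],
       [-0.47701762,  0.48996107, -0.72965221]]), 't': array([-0.39364544, -0.15564807,  1.41162369])}
top {'mtx': array([[454.63436678,   0.        , 258.65955801],
       [  0.        , 454.63436678, 190.15044476],
       [  0.        ,   0.        ,   1.        ]]), 'R': array([[-4.78206670e-03, -9.99987438e-01, -1.50170084e-03],
       [-9.80463965e-01,  4.98399459e-03, -1.96635638e-01],
       [ 1.96640652e-01,  5.32038823e-04, -9.80475482e-01]]), 't': array([0.0261764 , 0.55281987, 1.21714183])}
[ 0.23369742 -0.63268696  0.22162652] [-3.09089538e+00 -5.52612746e-01  5.84260607e-04] 0.0187 1.0016136961281925 [ 0.98560497  0.62361442 -0.06756944]
```

View pics/top0b.png

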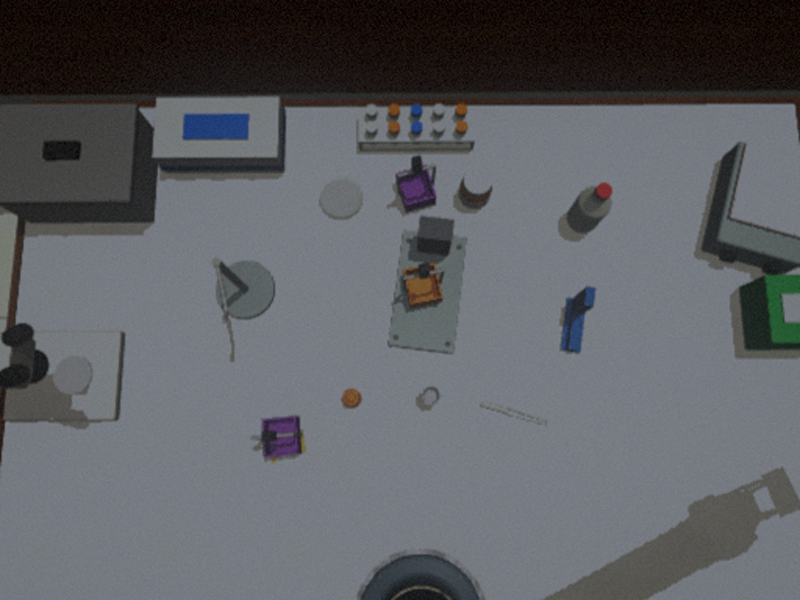

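View pics/scene0b.png

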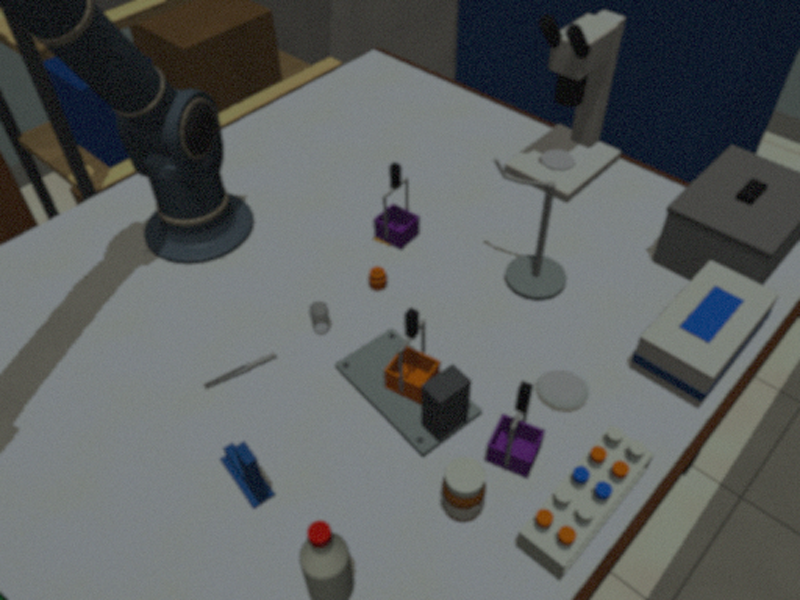

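The top view at 800x600 shows three basket-shaped things: orange at (423,287) on the jig, purple at (282,438) and purple at (416,188). The orange one on the plate fits the description. The hook foot is at (246,290), with the prong running up-left to (217,262). The blue square is at (577,320). I'll confirm these in one enlarged montage.

```bash
python3 - <<'E'
from h import *
t=cv2.imread("pics/top0.png");s=cv2.imread("pics/scene0.png")
def crop(im,u,v,w,h,k,W,H):
    c=cv2.resize(im[v:v+h,u:u+w],None,fx=k,fy=k,interpolation=cv2.INTER_CUBIC)
    c=cv2.convertScaleAbs(c,alpha=1.6); o=np.zeros((H,W,3),np.uint8);o[:c.shape[0],:c.shape[1]]=c[:H,:W];return o
a=np.hstack([crop(t,244,134,60,95,5,300,300) if 0 else crop(t,244,134,60,75,4,240,300),crop(t,130,158,55,75,4,220,300),crop(t,350,175,42,60,5,210,300)])
b=np.hstack([crop(s,212,190,66,75,4,264,300),crop(s,308,95,60,100,3,180,300),crop(s,134,275,45,55,5,226,300)])
cv2.imwrite("pics/m1.png",np.vstack([a,b]))
# colour masks
for n,im in(("top",t),("scene",s)):
    hsv=cv2.cvtColor(im,cv2.COLOR_BGR2HSV)
    for nm,lo,hi in(("or",(5,130,60),(20,255,255)),("blue",(100,120,30),(125,255,255))):
        m=cv2.inRange(hsv,lo,hi)
        for c in cv2.findContours(m,cv2.RETR_EXTERNAL,cv2.CHAIN_APPROX_NONE)[0]:
            if cv2.contourArea(c)>60: print(n,nm,cv2.contourArea(c),cv2.boundingRect(c),np.round(cv2.minAreaRect(c)[0],1),np.round(cv2.minAreaRect(c)[1],1),round(cv2.minAreaRect(c)[2],1))
E
```

```text
top or 71.0 (220, 249, 11, 11) [224.7 254.1] [ 9.5 10.1] 71.6
top or 257.5 (260, 176, 23, 19) [270.8 184.8] [15.7 20.8] 78.7
top blue 129.0 (364, 201, 10, 24) [368.2 212.2] [ 7.4 23.4] 6.3
top blue 605.5 (117, 73, 42, 16) [137.5  80.5] [15. 41.] 90.0
scene or 81.5 (357, 337, 11, 12) [362.3 342.3] [10.6  9.9] 45.0
scene or 74.5 (343, 326, 11, 11) [348.1 331.4] [ 9.8 10.1] 18.4
scene or 67.0 (392, 295, 10, 11) [396.5 300. ] [9.2 9.2] 45.0
scene or 62.5 (378, 286, 10, 10) [382.3 290.3] [9.2 8.5] 45.0
scene or 499.5 (247, 222, 34, 36) [261.9 238.2] [28.6 29.1] 26.6
scene or 94.5 (237, 171, 10, 14) [241.5 177.5] [13.  9.] 90.0
scene or 939.5 (91, 0, 76, 30) [129.3  11.6] [25.3 74.1] 69.4
scene blue 67.5 (381, 309, 10, 10) [385.5 313.5] [9. 9.] 90.0
scene blue 66.0 (367, 299, 10, 10) [371.5 303.5] [9. 9.] 90.0
scene blue 563.5 (142, 284, 33, 40) [158.  302.2] [41.3 17.5] 56.3
scene blue 109.5 (406, 228, 45, 28) [427.5 241.4] [50.6  4.1] 29.9
scene blue 633.5 (436, 184, 39, 35) [455.  200.4] [20.1 37.4] 39.3
scene blue 1574.0 (28, 36, 55, 70) [55.8 69.2] [77.8 30.6] 66.6
scene blue 14855.0 (292, 0, 220, 116) [401.5  57.5] [115. 219.] 90.0
```

View pics/m1.png

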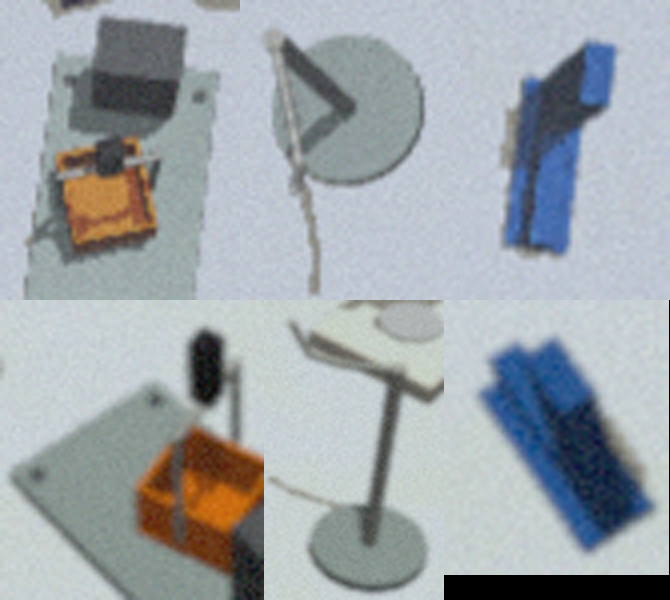

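The montage confirms the orange basket on the plate with its black grip at montage (109,157), and the purple ones are ruled out. The hook's post top is at (275,38), with the prong running to (297,185). The square's leg top is at (600,75). I'll localise these now.

```bash
cat >> h.py <<'E'
from scipy.spatial.transform import Rotation as Ro
def cmd(p,yaw_y):
    "shift (mm) & turn (deg about tool z) from the present pose to TCP p with tool y along world angle yaw_y (mod 180), tool down"
    s=robot.state();R=Ro.from_rotvec(s["tcp_rot"]).as_matrix()
    y=np.array([np.cos(yaw_y),np.sin(yaw_y),0]); y=y if y@R[:,1]>0 else -y
    z=np.array([0,0,-1.]);T=np.c_[np.cross(y,z),y,z]
    print("ee",np.round(s["ee_pos"],4),"shift",np.round(R.T@(np.array(p)-s["ee_pos"])*1000,1),"turn",np.round(Ro.from_matrix(R.T@T).as_rotvec(degrees=True),2),"F",np.round(s["ft_force"],1))
E
python3 - <<'E'
from h import *
P=robot.camera_params("top");t=cv2.imread("pics/top0.png")
print("cam",np.round(ray(P,0,0)[0],3))
mm=lambda u,v,z:np.round(onz(P,244+u/4-.375,134+v/4-.375,z)*1000,1)[:2]
hk=lambda u,v,z:np.round(onz(P,130+(u-240)/4-.375,158+v/4-.375,z)*1000,1)[:2]
sq=lambda u,v,z:np.round(onz(P,350+(u-460)/5-.4,175+v/5-.4,z)*1000,1)[:2]
# plate, rectified at z=.012, 1 mm/px : x up 450..800, y left
def rect(z,x0,x1,y0,y1,k=1.):
    W=int((y1-y0)*k);H=int((x1-x0)*k)
    pts=[proj(P,[x/1e3,y/1e3,z]) for x,y in((x1,y1),(x1,y0),(x0,y0),(x0,y1))]
    M=cv2.getPerspectiveTransform(np.float32(pts),np.float32([[0,0],[W,0],[W,H],[0,H]]))
    return cv2.warpPerspective(t,M,(W,H),flags=cv2.INTER_LINEAR)
x0,x1,y0,y1=500,800,-150,100
r=cv2.GaussianBlur(rect(.012,x0,x1,y0,y1),(5,5),0).astype(int)
d=r[...,0]-r[...,1]; lum=r.sum(2)
print("bench",np.median(r[5:20,5:40],(0,1)),"plate",np.median(r[190:210,110:140],(0,1)))
m=((lum<np.mean([np.median(lum[5:20,5:40]),np.median(lum[190:210,110:140])]))*255).astype(np.uint8)
m=cv2.morphologyEx(m,cv2.MORPH_OPEN,np.ones((5,5)))
c=max(cv2.findContours(m,cv2.RETR_EXTERNAL,cv2.CHAIN_APPROX_NONE)[0],key=cv2.contourArea)
b=cv2.minAreaRect(c);print("rect",b[1],b[2],"ctr",x1-b[0][1],y1-b[0][0])
p=c[:,0];X=x1-p[:,1];Y=y1-p[:,0]
for nm,s in(("L",(Y>np.median(Y)+20)&(X>560)&(X<640)),("R",(Y<np.median(Y)-0)&(X>580)&(X<700))):
    f=np.polyfit(X[s],Y[s],1);print(nm,f,np.degrees(np.arctan(f[0])),np.std(Y[s]-np.polyval(f,X[s])),s.sum())
print("posttop",[mm(*q,.112) for q in((100,18),(187,27),(180,82),(93,72))])
print("grip top",mm(109,157,.177),"bar",mm(57,175,.127),mm(158,160,.127))
print("basket rims",[mm(*q,.057) for q in((57,153),(140,140),(157,235),(72,248))])
print("hook foot",hk(350,110,.012),"posttop",hk(275,38,.215),"tip",hk(297,185,.229))
print("sq legtop",[sq(*q,.110) for q in((588,42),(616,45),(609,106),(580,102))],"foot",[sq(*q,.005) for q in((504,246),(566,254))])
E
```

```text
cam [0.303 0.023 1.302]
bench [130. 123. 118.] plate [41. 56. 83.]
rect (90.0229721069336, 190.92337036132812) 10.17551040649414 ctr 624.6006469726562 -13.582160949707031
L [ -0.35166936 237.85660149] -19.375211154315558 4.519438523577537 91
R [ -0.33253352 159.89803974] -18.39369569174241 7.776480314713939 159
posttop [array([686.3,  -4.5]), array([679.6, -63.8]), array([640.8, -58.3]), array([6.481e+02, 6.000e-01])]
grip top [573.1  -7.9] bar [573.   25.3] [582.9 -41.8]
basket rims [array([605. ,  25.4]), array([614.1, -33.1]), array([545.8, -44.1]), array([536.9,  15.3])]
hook foot [577.9 318. ] posttop [580.2 319.6] tip [485.9 298.3]
sq legtop [array([ 559.9, -289.2]), array([ 558.1, -304.1]), array([ 524.9, -298.5]), array([ 527.1, -283.1])] foot [array([ 463.1, -261.9]), array([ 458.3, -297.2])]
```

```bash
python3 -c "
from h import *
cmd([.575,-.0085,.27],np.radians(98.8))"
```

```text
ee [ 0.2337 -0.6327  0.2216] shift [ 536.4 -467.3  -47.6] turn [-1.000e-01  1.000e-02  1.147e+01] F [ 1.   0.6 -0.1]
```

>>> {"fn": "send_rows", "kwargs": {
  "motion": [
    [[45,-39,-10,0,0,2.5,60],[90,-78,-20,0,0,5,60],[135,-117,-30,0,0,7.5,60],[180,-156,-40,0,0,10,60],[225,-195,-48,0,0,11.5,60]]
  ]
}}

```text
t: 0.72
ee_pos: [0.378, -0.3704, 0.2708]
tcp_rot: [3.132, 0.239, 0.0]
ft_force: [1.4, -0.1, 0.7]
finger_gap: 0.614
gripper_force: 0.0
```

```bash
python3 -c "
from h import *
cmd([.575,-.0085,.27],np.radians(98.8))"
```

```text
ee [ 0.378  -0.3704  0.2708] shift [ 249.5 -327.9    0.7] turn [ 0.01 -0.01 -0.08] F [ 1.4 -0.1  0.7]
```

>>> {"fn": "send_rows", "kwargs": {
  "motion": [
    [[38,-49,0,0,0,0,60],[76,-98,0,0,0,0,60],[114,-147,0,0,0,0,60],[152,-196,0,0,0,0,60],[190,-245,0,0,0,0,60]]
  ]
}}

```text
t: 1.35
ee_pos: [0.5282, -0.0995, 0.2704]
tcp_rot: [3.132, 0.24, -0.0]
ft_force: [0.7, -1.1, 0.4]
finger_gap: 0.597
gripper_force: 0.0
```

>>> {"fn": "send_rows", "kwargs": {
  "motion": [
    [[30,-42,0,0,0,0,60],[60,-83,0,0,0,0,60],[60,-83,0,0,0,0,60]]
  ]
}}

```text
t: 1.72
ee_pos: [0.5751, -0.0047, 0.2701]
tcp_rot: [-3.129, -0.253, 0.0]
ft_force: [-0.0, 0.2, -0.4]
finger_gap: 0.597
gripper_force: 0.0
```

```bash
python3 -c "
from h import *
cmd([.575,-.0085,.27],np.radians(98.8))
im,P=cap('wrist');print(P)
cv2.imwrite('pics/w1.png',im)
cv2.imwrite('pics/w1b.png',cv2.resize(im,(800,600),interpolation=cv2.INTER_CUBIC))
import pickle;pickle.dump(P,open('w1.pkl','wb'))"
```

```text
ee [ 0.5751 -0.0047  0.2701] shift [-0.7  3.8  0. ] turn [-0.16 -0.    0.44] F [-0.   0.2 -0.4]
{'mtx': array([[297.31863964,   0.        , 258.94250571],
       [  0.        , 297.31863964, 198.75019536],
       [  0.        ,   0.        ,   1.        ]]), 'R': array([[ 0.16278868, -0.98665812, -0.00236656],
       [-0.94610172, -0.15677702,  0.28339461],
       [-0.27998461, -0.04389443, -0.95900047]]), 't': array([-0.09772069,  0.49478137,  0.59755624])}
```

View pics/w1b.png

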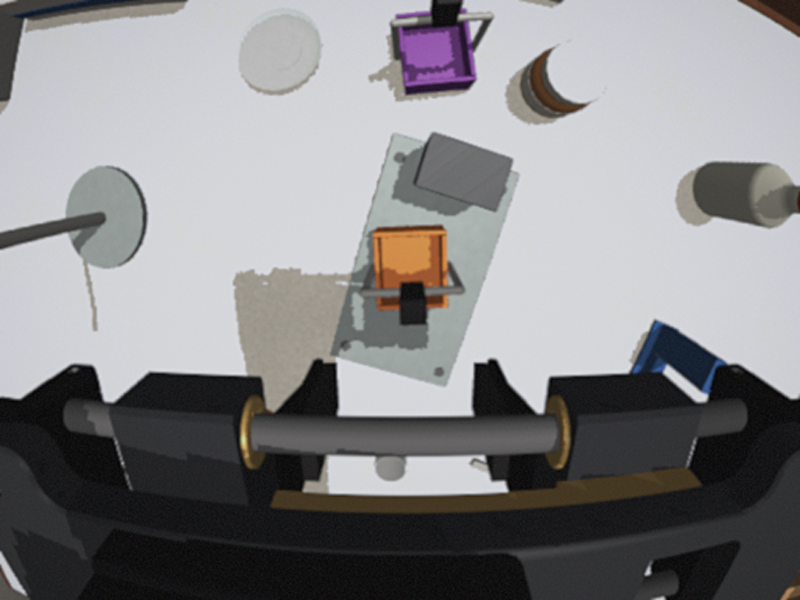

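The wrist view at 800x600 shows the orange basket with its bar from (362,292) to (463,290) and the black grip top near (413,317). The plate corners are at (393,134), (519,174), (445,386) and (333,354). The post top corners are at (432,133), (513,159), (497,210) and (416,181).

```bash
python3 - <<'E'
from h import *
import pickle
P=pickle.load(open('w1.pkl','rb'))
im=cv2.imread('pics/w1.png')
o=lambda u,v,z:np.round(onz(P,u*.64-.2,v*.64-.2,z,True)*1000,1)[:2]
print("cam",-np.array(P["R"]).T@P["t"])
pl=np.array([o(*q,.012) for q in((393,134),(519,174),(445,386),(333,354))]);print("plate",pl.tolist(),cv2.minAreaRect(np.float32(pl)))
pt=np.array([o(*q,.112) for q in((432,133),(513,159),(497,210),(416,181))]);print("post",pt.tolist(),cv2.minAreaRect(np.float32(pt)))
print("bar",o(362,293,.127),o(463,291,.127))
g=cv2.cvtColor(im,cv2.COLOR_BGR2GRAY)[165:215,240:290]
m=(g<28).astype(np.uint8)*255
c=max(cv2.findContours(m,cv2.RETR_EXTERNAL,cv2.CHAIN_APPROX_NONE)[0],key=cv2.contourArea);x,y,w,h=cv2.boundingRect(c);print("black",x+240,y+165,w,h)
q=lambda u,v,z:np.round(onz(P,u,v,z,True)*1000,1)[:2]
x+=240;y+=165
print("near edge (bottom) top-edge at z.177",q(x-.5,y+h-.5,.177),q(x+w-.5,y+h-.5,.177))
hs=cv2.cvtColor(im,cv2.COLOR_BGR2HSV);m=cv2.inRange(hs,(5,130,60),(20,255,255));
c=max(cv2.findContours(m,cv2.RETR_EXTERNAL,cv2.CHAIN_APPROX_NONE)[0],key=cv2.contourArea);print("or",cv2.boundingRect(c))
print("rim far",o(374,228,.057),o(446,228,.057),"near",o(446,306,.057),o(377,311,.057))
# foot disc
print("foot",o(107,217,.012),"posttop?",o(100,218,.012))
E
```

```text
cam [0.65132788 0.00738283 0.43260708]
plate [[688.3, 25.2], [673.5, -93.1], [457.6, -64.3], [473.4, 50.6]] ((573.4317626953125, -19.614273071289062), (119.21822357177734, 217.81240844726562), 82.4018783569336)
post [[684.6, -4.9], [677.7, -63.1], [640.3, -58.5], [650.0, 0.3]] ((662.6343994140625, -31.250490188598633), (59.54435348510742, 37.68185043334961), 82.98815155029297)
bar [569.8  24.3] [582.5 -43.3]
black 256 181 16 13
near edge (bottom) top-edge at z.177 [ 5.81e+02 -5.00e-01] [583.4 -14.6]
or (239, 145, 48, 40)
rim far [606.7  26.3] [616.2 -31.3] near [551.5 -43.3] [537.7  13.4]
foot [578.6 312.2] posttop? [576.7 321.9]
```

```bash
python3 -c "
from h import *
cmd([.576,-.009,.1363],np.radians(99.2))
P=__import__('pickle').load(open('w1.pkl','rb'))
for v in (318,323): print(onz(P,413*.64-.2,v*.64-.2,.177,True))"
```

```text
ee [ 0.5745 -0.008   0.2699] shift [  1.5   1.4 133.6] turn [-0.04  0.06 -0.19] F [ 0.  -0.2 -0.2]
[ 0.57322994 -0.00961576  0.177     ]
[ 0.57024304 -0.01012443  0.177     ]
```

>>> {"fn": "send_rows", "kwargs": {
  "motion": [
    [[2,1.5,40,0,0,0,55],[2,1.5,80,0,0,0,55],[2,1.5,110,0,0,0,55],[2,1.5,133,0,0,0,55],[2,1.5,133,0,0,0,55]]
  ]
}}

```text
t: 2.4
ee_pos: [0.5747, -0.0133, 0.1357]
tcp_rot: [3.132, 0.236, -0.008]
ft_force: [0.5, -0.3, -0.3]
finger_gap: 0.551
gripper_force: 0.0
```

>>> {"fn": "send_rows", "kwargs": {
  "motion": [
    [[0,0,0,0,0,0,0],[0,0,0,0,0,0,0],[0,0,0,0,0,0,0],[0,0,0,0,0,0,0],[0,0,0,0,0,0,0]]
  ]
}}

```text
t: 3.02
ee_pos: [0.5767, -0.0112, 0.1377]
tcp_rot: [3.132, 0.24, 0.0]
ft_force: [-0.0, 0.7, -0.2]
finger_gap: 0.181
gripper_force: 29.9
```

>>> {"fn": "send_rows", "kwargs": {
  "motion": [
    [[0,0,-10,0,0,0,0],[0,0,-30,0,0,0,0],[0,0,-60,0,0,0,0],[0,0,-110,0,0,0,0],[0,0,-160,0,0,0,0]]
  ]
}}

```text
t: 3.65
ee_pos: [0.5763, -0.0112, 0.2993]
tcp_rot: [3.132, 0.241, -0.0]
ft_force: [1.0, -0.6, -1.1]
finger_gap: 0.181
gripper_force: 29.9
```

```bash
python3 -c "
from h import *
cmd([.42,.284,.30],np.radians(102.5))"
```

```text
ee [ 0.5763 -0.0112  0.2993] shift [-109.4 -315.6   -0.7] turn [ 0.    0.01 -3.72] F [ 1.  -0.6 -1.1]
```

>>> {"fn": "send_rows", "kwargs": {
  "motion": [
    [[-10,-30,0,0,0,-1,0],[-28,-80,0,0,0,-2,0],[-45,-130,0,0,0,-3,0],[-62,-180,0,0,0,-3.7,0],[-80,-230,0,0,0,-3.7,0]]
  ]
}}

```text
t: 4.28
ee_pos: [0.46, 0.2057, 0.2967]
tcp_rot: [3.122, 0.344, -0.003]
ft_force: [1.7, 0.2, -1.4]
finger_gap: 0.182
gripper_force: 29.9
```

>>> {"fn": "send_rows", "kwargs": {
  "motion": [
    [[-13,-38,0,0,0,0,0],[-22,-66,0,0,0,0,0],[-29,-85,0,0,0,0,0],[-29,-85,0,0,0,0,0],[-29,-85,0,0,0,0,0]]
  ]
}}

```text
t: 4.9
ee_pos: [0.4158, 0.2797, 0.297]
tcp_rot: [3.122, 0.34, -0.001]
ft_force: [-0.4, -1.1, -1.3]
finger_gap: 0.184
gripper_force: 29.9
```

```bash
python3 -c "
from h import *
cmd([.42,.284,.30],np.radians(102.5))
im,P=cap('wrist');cv2.imwrite('pics/w2.png',im)
cv2.imwrite('pics/w2b.png',cv2.resize(im,(800,600),interpolation=cv2.INTER_CUBIC))
import pickle;pickle.dump(P,open('w2.pkl','wb'))
im,P=cap('scene');cv2.imwrite('pics/s2.png',im)"
```

```text
ee [0.4158 0.2797 0.297 ] shift [ 5.  -3.3 -3.1] turn [ 0.07  0.05 -0.06] F [-0.4 -1.1 -1.3]
```

View pics/w2b.png

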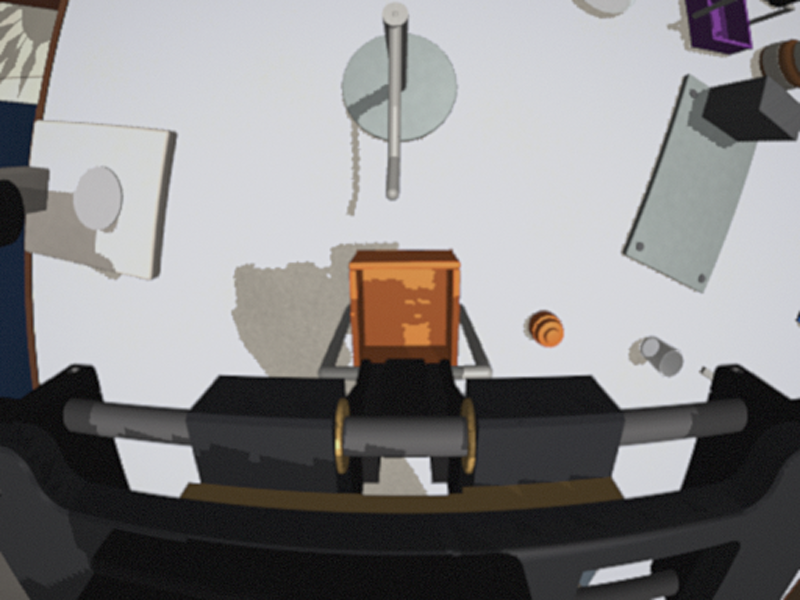

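The wrist view shows the hook's post top at (396,13), the prong tip at (393,193) and the foot centre at (400,87). The basket hangs straight in the grip.

```bash
python3 - <<'E'
from h import *
import pickle
P=pickle.load(open('w2.pkl','rb'))
o=lambda u,v,z:onz(P,u*.64-.2,v*.64-.2,z,True)[:2]*1000
a=o(396,14,.216);b=o(393,194,.227);f=o(400,87,.012);b2=o(393,160,.205)
for p in(a,b,f,b2):print(np.round(p,1))
d=a-b;print("len",np.linalg.norm(d),"yaw",np.degrees(np.arctan2(d[1],d[0])))
d/=np.linalg.norm(d)
for p in (b+32*d,a-66*d): print("seat",np.round(p,1))
s=robot.state();print(s["ee_pos"],s["ft_force"])
print("bar ends",o(322,373,.297-.0107),o(489,373,.297-.0107))
E
```

```text
[577.3 320.2]
[481.7 300.2]
[576.  319.6]
[499.  304.5]
len 97.62211068871741 yaw 11.814370757918066
seat [513.  306.8]
seat [512.7 306.7]
[0.41631515 0.27947446 0.29716074] [ 0.82008525 -0.03345327 -1.78533948]
bar ends [407.7148139  312.74733576] [422.6252194  245.57335028]
```

```bash
python3 -c "
from h import *
cmd([.514,.3068,.264],np.radians(101.8))"
```

```text
ee [0.4163 0.2795 0.2972] shift [101.3  -5.8  33.1] turn [0.05 0.03 0.56] F [ 0.8 -0.  -1.8]
```

>>> {"fn": "send_rows", "kwargs": {
  "motion": [
    [[5,-6,15,0,0,0.5,0],[12,-6,30,0,0,0.5,0],[35,-6,32,0,0,0.5,0],[60,-6,32,0,0,0.5,0],[80,-6,32,0,0,0.5,0]]
  ]
}}

```text
t: 5.62
ee_pos: [0.4939, 0.3034, 0.2637]
tcp_rot: [3.124, 0.326, -0.003]
ft_force: [-0.2, 0.5, -0.8]
finger_gap: 0.179
gripper_force: 29.9
```

>>> {"fn": "send_rows", "kwargs": {
  "motion": [
    [[11,0,0,0,0,0,0],[20,0,0,0,0,0,0],[20,0,0,0,0,0,0],[20,0,0,0,0,0,0]]
  ]
}}

```text
t: 6.12
ee_pos: [0.5116, 0.308, 0.2656]
tcp_rot: [3.124, 0.328, -0.0]
ft_force: [0.0, 0.6, -0.8]
finger_gap: 0.179
gripper_force: 29.9
```

```bash
python3 -c "
from h import *
cmd([.514,.3068,.2172],np.radians(101.8))
im,P=cap('wrist')
s,Q=cap('scene')
c=cv2.resize(s[60:220,270:400],None,fx=3.4,fy=3.4,interpolation=cv2.INTER_CUBIC)
w=im[:260,150:350]
w=cv2.resize(w,None,fx=1.75,fy=1.75)
o=np.zeros((544,800,3),np.uint8);o[:c.shape[0],:c.shape[1]]=c[:544];o[:455,445:795]=w
cv2.imwrite('pics/w3.png',o)"
```

```text
ee [0.5116 0.308  0.2656] shift [ 2.1  1.7 48.4] turn [0.01 0.01 0.2 ] F [ 0.   0.6 -0.8]
```

View pics/w3.png

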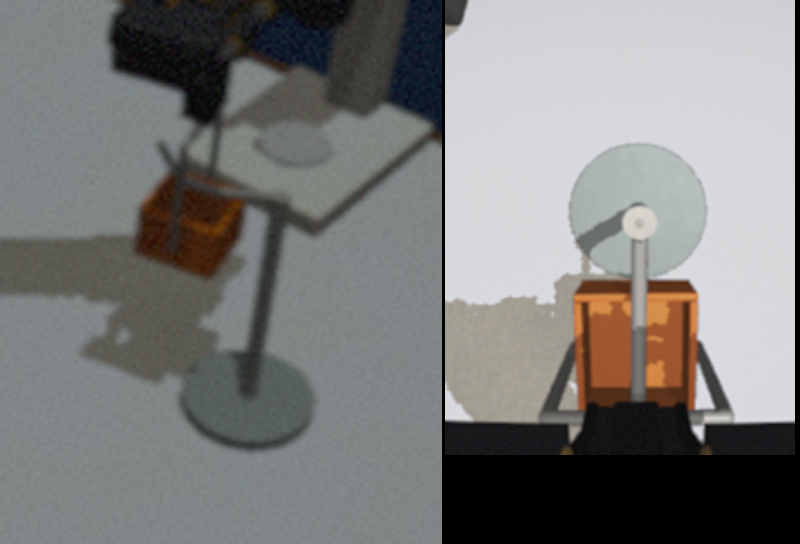

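The prong runs centrally through the handle window, above the basket and under the bar (right crop, x≈640), with the tip at left-crop (165,150). I'll lower it now.

>>> {"fn": "send_rows", "kwargs": {
  "motion": [
    [[2,1,15,0,0,0,0],[2,1,30,0,0,0,0],[2,1,40,0,0,0,0],[2,1,45,0,0,0,0],[2,1,45,0,0,0,0]]
  ]
}}

```text
t: 6.85
ee_pos: [0.5143, 0.3073, 0.2201]
tcp_rot: [3.124, 0.328, -0.001]
ft_force: [0.3, -0.7, -1.3]
finger_gap: 0.18
gripper_force: 29.9
```

>>> {"fn": "send_rows", "kwargs": {
  "motion": [
    [[0,0,2,0,0,0,0],[0,0,4,0,0,0,0],[0,0,4,0,0,0,0]]
  ]
}}

```text
t: 7.22
ee_pos: [0.5146, 0.3076, 0.2169]
tcp_rot: [-3.124, -0.328, -0.001]
ft_force: [0.2, -0.1, 0.4]
finger_gap: 0.179
gripper_force: 29.9
```

>>> {"fn": "send_rows", "kwargs": {
  "motion": [
    [[0,0,1,0,0,0,0],[0,0,1,0,0,0,0],[0,0,1,0,0,0,25],[0,0,1,0,0,0,35],[0,0,1,0,0,0,45]]
  ]
}}

```text
t: 7.85
ee_pos: [0.5143, 0.3072, 0.2151]
tcp_rot: [3.124, 0.328, -0.001]
ft_force: [0.1, -0.6, 0.2]
finger_gap: 0.38
gripper_force: 0.0
```

>>> {"fn": "send_rows", "kwargs": {
  "motion": [
    [[0,0,0,0,0,0,50],[0,0,0,0,0,0,50],[0,0,0,0,0,0,50]]
  ]
}}

```text
t: 8.22
ee_pos: [0.5144, 0.3073, 0.2155]
tcp_rot: [3.124, 0.328, 0.0]
ft_force: [-0.3, -1.0, -0.7]
finger_gap: 0.496
gripper_force: 0.0
```

>>> {"fn": "send_rows", "kwargs": {
  "motion": [
    [[0,0,-10,0,0,0,50],[0,0,-30,0,0,0,50],[0,0,-55,0,0,0,50],[0,0,-90,0,0,0,50],[0,0,-120,0,0,0,50]]
  ]
}}

```text
t: 8.85
ee_pos: [0.5145, 0.3076, 0.3377]
tcp_rot: [-3.124, -0.328, -0.002]
ft_force: [-0.7, 1.0, 0.0]
finger_gap: 0.498
gripper_force: 0.0
```

```bash
python3 -c "
from h import *
cmd([.5425,-.2937,.30],np.radians(80))
im,P=cap('wrist')
s,Q=cap('scene')
c=cv2.resize(s[60:220,270:400],None,fx=3.4,fy=3.4,interpolation=cv2.INTER_CUBIC)
w=im[:260,150:350]
w=cv2.resize(w,None,fx=1.75,fy=1.75)
o=np.zeros((544,800,3),np.uint8);o[:c.shape[0],:c.shape[1]]=c[:544];o[:455,445:795]=w
cv2.imwrite('pics/w4.png',o)"
```

```text
ee [0.5145 0.3076 0.3377] shift [-97.5 594.1  37.3] turn [-0.05 -0.08 21.98] F [-0.7  1.   0. ]
```

View pics/w4.png

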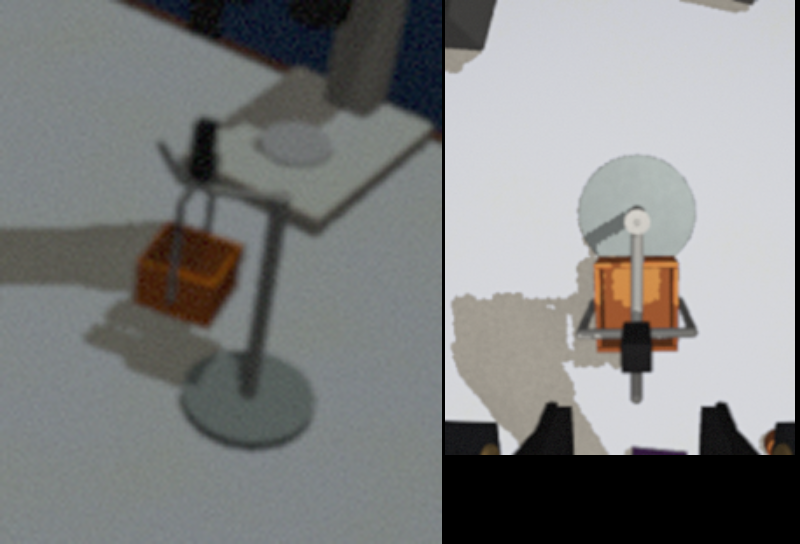

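The basket hangs by its bar on the prong seat, released (right crop: grip at (637,347), bar across the prong at y≈331). Next is the square.

>>> {"fn": "send_rows", "kwargs": {
  "motion": [
    [[-9,55,5,0,0,4,50],[-19,115,15,0,0,9,50],[-29,175,25,0,0,14,50],[-39,235,30,0,0,18,50],[-48,295,37,0,0,22,50]]
  ]
}}

```text
t: 9.57
ee_pos: [0.5282, 0.0068, 0.2983]
tcp_rot: [3.129, -0.278, 0.001]
ft_force: [1.5, 0.3, 0.4]
finger_gap: 0.5
gripper_force: 0.0
```

```bash
python3 -c "
from h import *
cmd([.5425,-.2937,.26],np.radians(80))"
```

```text
ee [0.5282 0.0068 0.2983] shift [ 67.  293.3  38.4] turn [ 0.01 -0.02 -0.15] F [1.5 0.3 0.4]
```

>>> {"fn": "send_rows", "kwargs": {
  "motion": [
    [[14,60,8,0,0,0,50],[28,120,16,0,0,0,50],[42,180,24,0,0,0,50],[55,240,32,0,0,0,50],[67,292,38,0,0,0,50]]
  ]
}}

```text
t: 10.2
ee_pos: [0.543, -0.2928, 0.2598]
tcp_rot: [3.129, -0.276, -0.001]
ft_force: [0.7, 0.7, 0.2]
finger_gap: 0.499
gripper_force: 0.0
```

>>> {"fn": "send_rows", "kwargs": {
  "motion": [
    [[0,0,0,0,0,0,50],[0,0,0,0,0,0,50]]
  ]
}}

```text
t: 10.45
ee_pos: [0.5437, -0.2895, 0.2601]
tcp_rot: [-3.128, 0.274, 0.001]
ft_force: [0.5, 1.2, -0.4]
finger_gap: 0.501
gripper_force: 0.0
```

```bash
python3 -c "
from h import *
cmd([.5425,-.2937,.26],np.radians(80))
im,P=cap('wrist');cv2.imwrite('pics/w5.png',im)
import pickle;pickle.dump(P,open('w5.pkl','wb'))
cv2.imwrite('pics/w5b.png',cv2.resize(im[90:250,130:343],None,fx=3.75,fy=3.75,interpolation=cv2.INTER_CUBIC))"
```

```text
ee [ 0.5437 -0.2895  0.2601] shift [-0.5  4.3  0.1] turn [-0.07  0.04 -0.01] F [ 0.5  1.2 -0.4]
```

View pics/w5b.png

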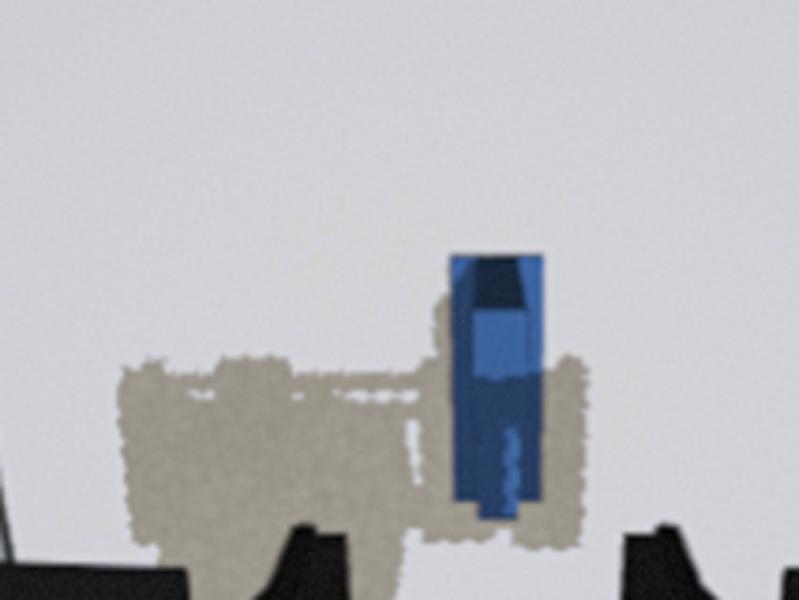

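```bash
python3 - <<'E'
from h import *
import pickle
P=pickle.load(open('w5.pkl','rb'))
o=lambda u,v,z:onz(P,130+(u+.5)/3.75-.5,90+(v+.5)/3.75-.5,z,True)[:2]*1000
for q in((473,308),(526,308),(526,378),(473,378)):print("top",np.round(o(*q,.11),1))
h=[o(450,255,.0),o(543,255,.0)];n=[o(454,500,.005),o(541,500,.005)]
print("heel",np.round(h,1),"far foot",np.round(n,1))
d=np.mean(h,0)-np.mean(n,0);print(np.linalg.norm(d),np.degrees(np.arctan2(d[1],d[0])))
m=np.mean(h,0);d/=np.linalg.norm(d);print("grip",m-17*d)
m=.5*(o(473,308,.11)+o(526,308,.11));print("grip top",m-17*d)
E
```

```text
top [ 558.8 -289. ]
top [ 556.3 -303.9]
top [ 535.8 -300.5]
top [ 538.5 -285.4]
heel [[ 559.3 -278.9]
 [ 553.3 -313.9]] far foot [[ 462.6 -263. ]
 [ 456.6 -297.4]]
98.01261575040301 -9.515724828259716
grip [ 539.51959086 -293.60739269]
grip top [ 540.78279506 -293.64256368]
```

```bash
python3 -c "
from h import *
cmd([.541,-.2936,.0563],np.radians(80.3))"
```

```text
ee [ 0.5441 -0.2887  0.2605] shift [ -2.2   5.6 204.2] turn [-0.06  0.   -0.21] F [1.  0.7 0.4]
```

>>> {"fn": "send_rows", "kwargs": {
  "motion": [
    [[-2,5,40,0,0,0,50],[-2,5,90,0,0,0,50],[-2,5,120,0,0,0,50],[-2,5,120,0,0,0,50]]
  ]
}}

```text
t: 11.0
ee_pos: [0.5398, -0.2924, 0.1386]
tcp_rot: [-3.128, 0.27, 0.007]
ft_force: [-0.4, -1.1, 0.9]
finger_gap: 0.5
gripper_force: 0.0
```

```bash
python3 -c "
from h import *
cmd([.541,-.2936,.0563],np.radians(80.3))"
```

```text
ee [ 0.5398 -0.2924  0.1386] shift [ 1.7  1.1 82.3] turn [-0.12  0.27 -0.16] F [-0.4 -1.1  0.9]
```

>>> {"fn": "send_rows", "kwargs": {
  "motion": [
    [[1,1,30,0,0,0,50],[1,1,60,0,0,0,50],[1,1,82,0,0,0,50],[1,1,82,0,0,0,50],[1,1,82,0,0,0,50]]
  ]
}}

```text
t: 11.62
ee_pos: [0.5434, -0.2962, 0.0607]
tcp_rot: [3.129, -0.273, 0.005]
ft_force: [0.2, -0.6, 0.6]
finger_gap: 0.5
gripper_force: 0.0
```

>>> {"fn": "send_rows", "kwargs": {
  "motion": [
    [[0,0,0,0,0,0,10],[0,0,0,0,0,0,0],[0,0,0,0,0,0,0],[0,0,0,0,0,0,0],[0,0,0,0,0,0,0]]
  ]
}}

```text
t: 12.25
ee_pos: [0.5419, -0.2958, 0.0587]
tcp_rot: [-3.129, 0.274, -0.0]
ft_force: [0.1, 1.3, 0.8]
finger_gap: 0.183
gripper_force: 30.0
```

```bash
python3 -c "
from h import *
cmd([.541,-.2936,.0563],np.radians(80.3))"
```

```text
ee [ 0.5419 -0.2958  0.0587] shift [-1.3 -2.1  2.4] turn [-0.02 -0.01 -0.32] F [0.1 1.3 0.8]
```

>>> {"fn": "send_rows", "kwargs": {
  "motion": [
    [[0,0,-10,0,0,0,0],[0,0,-30,0,0,0,0],[0,0,-60,0,0,0,0],[0,0,-80,0,0,0,0],[0,0,-80,0,0,0,0]]
  ]
}}

```text
t: 12.88
ee_pos: [0.5426, -0.2968, 0.1402]
tcp_rot: [3.128, -0.275, 0.005]
ft_force: [-0.0, 0.2, -3.0]
finger_gap: 0.184
gripper_force: 30.0
```

```bash
python3 -c "
from h import *
cmd([.595,-.0224,.13],np.radians(82.8))"
```

```text
ee [ 0.5426 -0.2968  0.1402] shift [   3.7 -279.4    9.9] turn [ 0.08 -0.19 -2.84] F [-0.   0.2 -3. ]
```

>>> {"fn": "send_rows", "kwargs": {
  "motion": [
    [[1,-40,2,0,0,-1,0],[2,-95,4,0,0,-2,0],[3,-150,6,0,0,-2.7,0],[4,-205,8,0,0,-2.7,0],[4,-255,9,0,0,-2.7,0]]
  ]
}}

```text
t: 13.5
ee_pos: [0.5893, -0.0438, 0.1281]
tcp_rot: [-3.135, 0.2, 0.004]
ft_force: [0.3, -0.5, -3.5]
finger_gap: 0.185
gripper_force: 30.0
```

>>> {"fn": "send_rows", "kwargs": {
  "motion": [
    [[0,-15,1,0,0,0,0],[0,-24,1,0,0,0,0],[0,-24,1,0,0,0,0],[0,-24,1,0,0,0,0]]
  ]
}}

```text
t: 14.0
ee_pos: [0.5929, -0.0241, 0.1283]
tcp_rot: [3.134, -0.205, -0.001]
ft_force: [0.5, -0.5, -3.2]
finger_gap: 0.182
gripper_force: 30.0
```

```bash
python3 -c "
from h import *
cmd([.6112,-.0244,.079],np.radians(82.8))
im,P=cap('wrist');cv2.imwrite('pics/w6.png',im)
import pickle;pickle.dump(P,open('w6.pkl','wb'))
cv2.imwrite('pics/w6b.png',cv2.resize(im[60:260,120:387],None,fx=3,fy=3,interpolation=cv2.INTER_CUBIC))"
```

```text
ee [ 0.5929 -0.0241  0.1283] shift [18.2 -2.1 49.3] turn [ 0.07  0.02 -0.29] F [ 0.5 -0.5 -3.2]
```

View pics/w6b.png

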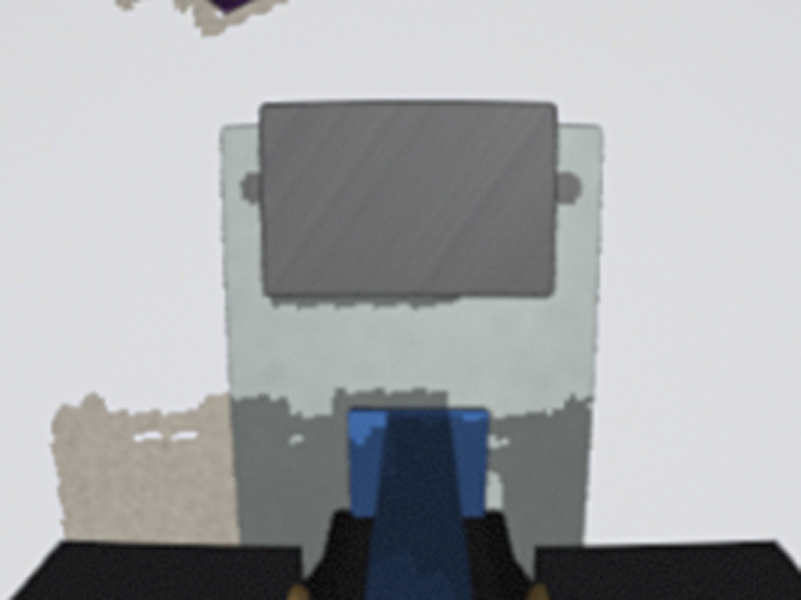

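The wrist view shows the post's front top edge at (263,296)-(553,295) and the square's heel line at (348,408)-(488,409). They are nearly parallel and centred.

```bash
python3 - <<'E'
from h import *
import pickle
P=pickle.load(open('w6.pkl','rb'))
o=lambda u,v,z:onz(P,120+(u+.5)/3-.5,60+(v+.5)/3-.5,z,True)[:2]*1000
def ln(a,b,z):
    A,B=o(*a,z),o(*b,z);d=A-B;print(np.round((A+B)/2,1),np.linalg.norm(d),"yaw",np.degrees(np.arctan2(d[1],d[0]))-90)
ln((263,296),(553,295),.112);ln((262,103),(556,103),.112);ln((348,408),(488,409),.0696)
A,B=o(263,296,.112),o(262,103,.112);C,D=o(553,295,.112),o(556,103,.112)
for a,b in((A,B),(C,D)):
    d=b-a;print(np.degrees(np.arctan2(d[1],d[0])))
E
```

```text
[642.9 -28.9] 59.14860763206793 yaw -7.237614917206329
[681.7 -34.1] 58.37116569022316 yaw -7.4937125056020335
[606.9 -26.4] 36.186196866784556 yaw -7.817064602762528
-8.309278412636088
-7.17459186754584
```

>>> {"fn": "send_rows", "kwargs": {
  "motion": [
    [[5,-2,15,0,0,-0.2,0],[12,-2,30,0,0,-0.2,0],[20,-2,45,0,0,-0.2,0],[22,-2,51,0,0,-0.2,0],[22,-2,51,0,0,-0.2,0]]
  ]
}}

```text
t: 14.68
ee_pos: [0.6149, -0.0227, 0.0766]
tcp_rot: [3.135, -0.195, -0.002]
ft_force: [-0.6, -0.7, -2.5]
finger_gap: 0.185
gripper_force: 30.0
```

>>> {"fn": "send_rows", "kwargs": {
  "motion": [
    [[0,0,1,0,0,0,0],[0,0,3,0,0,0,0],[0,0,3,0,0,0,0]]
  ]
}}

```text
t: 15.05
ee_pos: [0.6152, -0.0227, 0.0748]
tcp_rot: [3.135, -0.195, 0.0]
ft_force: [-0.1, -0.1, -3.5]
finger_gap: 0.182
gripper_force: 30.0
```

```bash
python3 -c "
from h import *
cmd([.6288,-.0271,.0707],np.radians(82.7))"
```

```text
ee [ 0.6152 -0.0227  0.0748] shift [14.1  2.6  4.1] turn [ 0.   -0.02  0.17] F [-0.1 -0.1 -3.5]
```

>>> {"fn": "send_rows", "kwargs": {
  "motion": [
    [[4,1,1.5,0,0,0,0],[8,1,3,0,0,0,0],[8,1,3,0,0,0,0],[8,1,3,0,0,0,0]]
  ]
}}

```text
t: 15.55
ee_pos: [0.623, -0.0247, 0.0715]
tcp_rot: [3.136, -0.195, -0.0]
ft_force: [0.1, -0.1, -3.4]
finger_gap: 0.181
gripper_force: 30.0
```

>>> {"fn": "send_rows", "kwargs": {
  "motion": [
    [[0,0,0.5,0,0,0,0],[0,0,1,0,0,0,0],[0,0,1,0,0,0,0]]
  ]
}}

```text
t: 15.92
ee_pos: [0.623, -0.0247, 0.0707]
tcp_rot: [3.135, -0.195, -0.0]
ft_force: [-0.3, -0.2, -1.3]
finger_gap: 0.178
gripper_force: 30.0
```

>>> {"fn": "send_rows", "kwargs": {
  "motion": [
    [[2,0,0,0,0,0.15,0],[4,0,0,0,0,0.15,0],[4,0,0,0,0,0.15,0]]
  ]
}}

```text
t: 16.3
ee_pos: [0.6272, -0.0252, 0.0707]
tcp_rot: [3.135, -0.199, 0.0]
ft_force: [-1.8, 0.1, 1.7]
finger_gap: 0.185
gripper_force: 30.0
```

>>> {"fn": "send_rows", "kwargs": {
  "motion": [
    [[1,0,0,0,0,0,0],[1,0,0,0,0,0,0]]
  ]
}}

```text
t: 16.55
ee_pos: [0.6274, -0.0252, 0.0707]
tcp_rot: [3.135, -0.199, -0.002]
ft_force: [-4.6, 1.4, 4.8]
finger_gap: 0.182
gripper_force: 30.0
```

>>> {"fn": "send_rows", "kwargs": {
  "motion": [
    [[1,0,0,0,0,0,0],[1,0,0,0,0,0,0]]
  ]
}}

```text
t: 16.8
ee_pos: [0.6276, -0.0252, 0.0708]
tcp_rot: [3.135, -0.199, -0.005]
ft_force: [-7.4, 0.9, 7.1]
finger_gap: 0.184
gripper_force: 30.0
```

>>> {"fn": "send_rows", "kwargs": {
  "motion": [
    [[1,0,0,0,0,0,0],[1,0,0,0,0,0,0],[1,0,0,0,0,0,0]]
  ]
}}

```text
t: 17.18
ee_pos: [0.6275, -0.0252, 0.0707]
tcp_rot: [3.135, -0.199, -0.008]
ft_force: [-11.3, 0.7, 9.0]
finger_gap: 0.181
gripper_force: 30.0
```

>>> {"fn": "send_rows", "kwargs": {
  "motion": [
    [[1,0,0,0,0,0,0],[1,0,0,0,0,0,0],[1,0,0,0,0,0,0]]
  ]
}}

```text
t: 17.55
ee_pos: [0.6275, -0.0252, 0.0707]
tcp_rot: [3.135, -0.199, -0.011]
ft_force: [-14.4, 1.0, 11.0]
finger_gap: 0.181
gripper_force: 30.0
```

```bash
python3 -c "
from h import *
s=robot.state();print(Ro.from_rotvec(s['tcp_rot']).as_matrix().round(4)); print(s['ft_force'],s['wrist_torque'])
im,P=cap('wrist');print(robot.state()['ft_force'])
s,Q=cap('scene')
c=cv2.convertScaleAbs(cv2.resize(s[205:300,205:315],None,fx=4,fy=4,interpolation=cv2.INTER_CUBIC),alpha=1.6)
w=cv2.convertScaleAbs(cv2.resize(im[100:260,170:345],None,fx=2,fy=2,interpolation=cv2.INTER_CUBIC),alpha=1.3)
o=np.zeros((380,800,3),np.uint8);o[:380,:440]=c;o[:320,445:795]=w
cv2.imwrite('pics/w7.png',o)"
```

```text
[[ 9.919e-01 -1.267e-01 -7.000e-03]
 [-1.267e-01 -9.919e-01 -1.000e-04]
 [-6.900e-03  1.000e-03 -1.000e+00]]
[-14.41284863   1.00027965  10.96771514] [ 0.39821105  2.3895238  -0.07127264]
[-13.50961549   1.5000776   10.68851056]
```

View pics/w7.png

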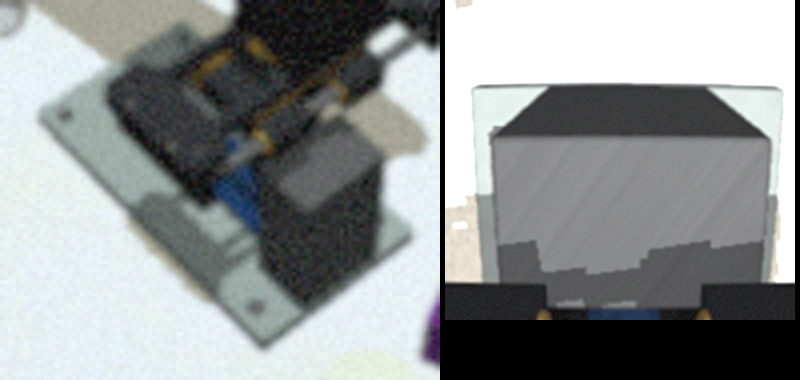

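The square sits at the post's middle. Pushing has tilted the tool about 0.4°, so I'll turn it back so that both faces seat.

>>> {"fn": "send_rows", "kwargs": {
  "motion": [
    [[0,0,0,0,0.3,0,0],[0,0,0,0,0.5,0,0],[0,0,0,0,0.5,0,0]]
  ]
}}

```text
t: 18.02
ee_pos: [0.6278, -0.0253, 0.0707]
tcp_rot: [3.134, -0.199, 0.003]
ft_force: [-10.9, 1.3, 10.6]
finger_gap: 0.184
gripper_force: 30.0
```

```bash
cat >>h.py <<'E'
def st():
    s=robot.state();R=Ro.from_rotvec(s["tcp_rot"]).as_matrix();print(s["t"],np.round(s["ee_pos"]*np.array(1000.),2),"tilt deg",np.degrees(R[:2,2]).round(2),"yaw",np.degrees(np.arctan2(R[1,0],R[0,0])).round(2),"F",np.round(s["ft_force"],1),"M",np.round(s["wrist_torque"],2))
E
python3 -c "
from h import *
st()"
```

```text
18.025 [627.78 -25.25  70.68] tilt deg [ 0.1  -0.07] yaw -7.27 F [-10.9   1.3  10.6] M [ 0.36  2.64 -0.06]
```

>>> {"fn": "send_rows", "kwargs": {
  "motion": [
    [[0.5,0,0,0,-0.15,0,0],[0.5,0,0.3,0,-0.15,0,0],[0.5,0,0.3,0,-0.15,0,0]]
  ]
}}

```text
t: 18.4
ee_pos: [0.6277, -0.0253, 0.0706]
tcp_rot: [3.134, -0.199, -0.003]
ft_force: [-15.3, 1.5, 13.2]
finger_gap: 0.182
gripper_force: 30.0
```

```bash
python3 -c "
from h import *
st();cap('wrist');st();cap('wrist');st()"
```

```text
18.4 [627.69 -25.28  70.65] tilt deg [-0.1  -0.06] yaw -7.27 F [-15.3   1.5  13.2] M [ 0.35  2.64 -0.06]
18.45 [627.71 -25.23  70.67] tilt deg [-0.09 -0.06] yaw -7.27 F [-15.    0.7  12.4] M [ 0.36  2.6  -0.07]
18.5 [627.69 -25.27  70.68] tilt deg [-0.09 -0.06] yaw -7.27 F [-14.4   1.   12.8] M [ 0.35  2.67 -0.01]
```

>>> {"fn": "send_rows", "kwargs": {
  "motion": [
    [[-0.5,0,-0.5,0,0.1,0,0],[-0.5,0,-0.5,0,0.1,0,0],[-0.5,0,-0.5,0,0.1,0,0],[-0.5,0,-0.5,0,0.1,0,0]]
  ]
}}

```text
t: 19.0
ee_pos: [0.6277, -0.0253, 0.0707]
tcp_rot: [3.134, -0.199, 0.001]
ft_force: [-10.7, 0.7, 8.1]
finger_gap: 0.183
gripper_force: 30.0
```

```bash
python3 -c "
from h import *
st();cap('wrist');st()
im,P=cap('top');cv2.imwrite('pics/t8.png',cv2.convertScaleAbs(cv2.resize(im[100:300,130:397],None,fx=3,fy=3,interpolation=cv2.INTER_CUBIC),alpha=1.4))"
```

```text
19.0 [627.73 -25.26  70.67] tilt deg [ 0.05 -0.06] yaw -7.27 F [-10.7   0.7   8.1] M [ 0.34  2.45 -0.04]
19.05 [627.74 -25.26  70.7 ] tilt deg [ 0.05 -0.06] yaw -7.27 F [-11.8   0.5   9.6] M [0.34 2.49 0.07]
```

View pics/t8.png

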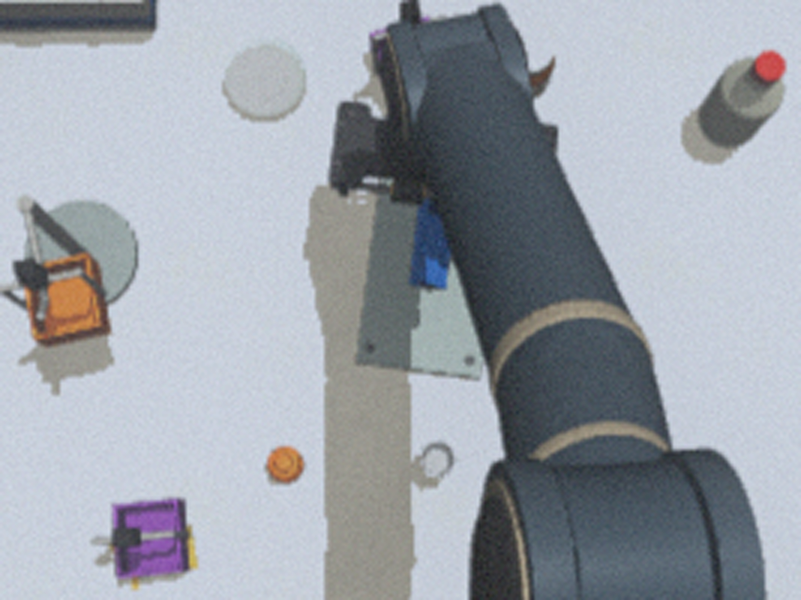

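The basket still hangs on the hook (65,290), the square stands on the plate at the post (430,245), and the bystanders haven't moved. I'll add a little more press, then hand in.

>>> {"fn": "send_rows", "kwargs": {
  "motion": [
    [[0.4,0,0.4,0,0,0,0],[0.4,0,0.4,0,0,0,0],[0.4,0,0.4,0,0,0,0],[0.4,0,0.4,0,0,0,0]]
  ]
}}

```text
t: 19.6
ee_pos: [0.6277, -0.0253, 0.0707]
tcp_rot: [3.134, -0.199, 0.0]
ft_force: [-13.6, 1.2, 12.0]
finger_gap: 0.182
gripper_force: 30.0
```

```bash
python3 -c "
from h import *
st();cap('wrist');st();cap('wrist');st()"
```

```text
19.6 [627.74 -25.25  70.67] tilt deg [ 0.01 -0.07] yaw -7.27 F [-13.6   1.2  12. ] M [ 0.39  2.78 -0.05]
19.65 [627.74 -25.27  70.67] tilt deg [ 0.01 -0.07] yaw -7.27 F [-14.    1.3  13.1] M [0.39 2.81 0.03]
19.7 [627.72 -25.24  70.65] tilt deg [ 0.   -0.07] yaw -7.27 F [-13.    0.4  11.4] M [0.34 2.74 0.  ]
```

Forces are about 13.5 N into the post and 12 N down, the tilt is 0.0° and the yaw matches the jig. I'm handing in.

```bash
python3 -c "
from workcell import robot
print(robot.hand_in())"
```

```text
the job is handed in; nothing more can be done
None
```

I handed the job in at about 20 s, with no verdict returned: the orange basket hangs released on the hook, and the arm still grips the blue square in the jig's corner, reading about 13.5 N into the post and 12 N down with the tool upright to within 0.1°.

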